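Key a floor plate onto the tilted tower model

ROBOT

A 7-joint arm with a two-finger parallel gripper is mounted at the origin on the work surface. World frame = base frame: x ahead of the robot, y to its left, z up, the work surface at z = 0. Lengths are in mm, angles in degrees, forces in N, time in s.
With the tool pointing down it reaches from about 375 to 925 mm from the base axis. Payload 3.1 kg.
Tool frame: the origin (TCP) lies on the mounting face of the last link; the fingertips stand 173 mm ahead of it and the grasp point (between the pads) lies env.grip_point_offset ahead of it (env.grip_point_offset is the distance from the TCP to the grasp point, in mm); z points along the fingers, y is the line along which they close (so a half turn about z gives the same grasp; the last joint's range is limited). The gripper opens to 85 mm and grips with 20 to 120 N. Pads are 22 mm wide; open, the fingers measure 114 mm over their backs; the gripper's body (76 mm by 85 mm) begins 54 mm behind the grasp point. The pads swing forward as they close: fully open they stand 13 mm farther back than shut.
Start: joints at [62.063, 21.939, 2.515, 91.553, -1.026, 66.532, -2.859], TCP at [247.019, -601.239, 404.669] pointing down, gripper open.
Joint ranges: [-149.38, 149.38], [-23.57, 123.04], [-84.95, 90], [0, 143.3], [-89.99, 269.99], [3.08, 112.72], [-163.45, 163.45]. Speed limits (degrees/s): [159.86, 159.86, 180, 180, 180, 180, 180].

INTERFACE

Orientations are given as [roll, pitch, yaw] about the fixed x, y, z axes, in that order (R = Rz(yaw) Ry(pitch) Rx(roll)).
In Python, from station import env gives the robot as it stands.
- The arm moves only by the shell command python3 -m jog 'ROWS' [FORCE]. ROWS is JSON, a list of rows, each an object of numbers: "gripper": the opening, from 0 (shut) to 1 (fully open); "x", "y", "z": the shift along the tool's x, y, z in m; "roll": the turn about the tool's z in rad. A call has 1 to 20 rows; each row shifts and turns the commanded pose from where the row before left it, along the tool's axes as they then stand; what a row does not reach is not made up. A row lasts 1/8 s, in which the tool goes at most 62.5 mm and 10.7 degrees, less where a joint would pass 70% of its speed; a pose out of reach is approached as far as the arm can. A call with a gripper value outside its range is refused whole. The fingers move at their own pace and stop on an object; FORCE is the grip in N (left out, the last holds). Time passes only in rows, so rows that do not move let the fingers close. It gives the time, the measured TCP pose, the force, the opening and the grip force at its end, in the units of the state.
- env.get_state(): the state, without advancing time (a new reading comes with each control period).
- env.get_image(name): name is "scene" or "side" or "wrist"; returns a dict with "img" (420x560x3 uint8, red, green, blue), "z_map" (420x560 float32, mm along the optical axis (not along the pixel's ray), 0 where there is no reading), "intrinsics" (3x3 intrinsics, pixels), "extrinsics" (4x4, takes a point from camera to world coordinates). Camera axes: x right, y down, z forward; pixel columns grow to the right and rows downward; lengths in mm; the calibration is good to about 2 mm. The wrist camera is an equidistant fisheye: a pixel r from the principal point sees the ray r / f radians off the axis. A picture is of the moment at which its call begins.
- env.job_done(): hands the job in; it is judged then, once.
The state is a dict: "time_s": time; "q": joint angles; "joint_vel": joint speeds; "joint_torque": joint torques, N m; "eef_pos": TCP position; "tool_rot": TCP orientation; "contact_force": force on the tool from outside, world axes, zero at the start; "wrist_torque": the same for the moment, N m; "gripper_width": finger opening in mm; "gripper_force": force on a finger pad.
Only numpy, scipy, OpenCV 4.12 (cv2) and the standard library are available. Lean on these libraries where they do the work, as an engineer would, in place of code of your own. Each camera call takes 0.05 s, during which the arm holds its last target. There are 200 camera calls.

TASK

Of the two plywood floor plates on the table, take the one whose slot suits the wooden dowel on the tilted tower model and put it on the model: over the steel rod and over the dowel at once, pushed down along the rod until it is fully home, lying flat on the disc, and then let go. How the dowel is turned about the rod differs from time to time, so find it by feel (or by eye). Leave the other plate and the other things on the table where they are.

Things in the scene. Friction and masses are not known exactly. Their poses are not given: they have to be found in the camera images.
- seat (a point): Where the plate's underside must come to lie: centre of the flat top of a round plywood disc (106 mm across) on the fixed tower model, on the axis of the steel rod that rises from it. z points up along the rod, which leans 28 degrees off vertical; x is level. The model's board (190 x 170 mm) lies 38 mm below the disc's top.
- rod_tip (a point): Tip of the steel rod, 50 mm above the seat along the seat's z. The rod is 14 mm thick, its last 8 mm tapered to 6 mm. Axes as for the seat.
- dowel_mid (a point): Mean place of the wooden dowel's tip: 42 mm from the rod's axis along the seat's +x, 18 mm above the disc. The dowel, 10 mm thick, parallel to the rod, really stands at 42 mm turned up to 16 degrees either way about the rod; the exact angle is not given. It holds against 50 N sideways. A plate standing on its tip is 18 mm too high.
- plate_a_core (a point): Centre (half-way up) of the core of floor plate A: a hollow square wooden core, 40 x 40 mm outside, 28 x 28 mm inside, 52 mm high, open at the top, sides along the plate's x and y, standing on the middle of a loose plywood plate: the thing to grip. This point lies 36 mm above the plate's underside; z points up. The whole weighs about 0.2 kg.
- plate_a_bore (a point): Middle of plate A's underside. The plate is 150 mm along its x, 100 mm along its y, 10 mm thick; z points up. A round 16.5 mm hole for the rod goes through it here, inside the core. A slot for a dowel, 16 mm along x and 13 mm along y, goes through the plate with its centre 42 mm from here towards +x.
- plate_b_core (a point): Centre (half-way up) of the core of floor plate B, which looks like A but for its slot: a hollow square wooden core, 40 x 40 mm outside, 28 x 28 mm inside, 52 mm high, open at the top, sides along the plate's x and y, standing on the middle of a loose plywood plate: the thing to grip. This point lies 36 mm above the plate's underside; z points up. The whole weighs about 0.2 kg.
- plate_b_bore (a point): Middle of plate B's underside. The plate is 150 mm along its x, 100 mm along its y, 10 mm thick; z points up. A round 16.5 mm hole for the rod goes through it here, inside the core. A slot for a dowel, 16 mm along x and 13 mm along y, goes through the plate with its centre 60 mm from here towards +x.
- glue: White glue bottle, 44 mm across, 130 mm high, stands on the table; to be left alone. Origin at the centre of its underside.
- jar: Closed glass jar, 68 mm across, 100 mm high; to be left alone. Origin at the centre of its underside.
- cup: Clear plastic cup, 76 mm across, 85 mm high; to be left alone. Origin at the centre of its underside.
- block: Wooden block, 90 x 30 x 30 mm, lying; to be left alone. Origin at the centre of its underside.
- tin: Flat grey tin, 110 x 75 x 35 mm; to be left alone. Origin at the centre of its underside.
- sticks: Flat bundle of wood strips, 200 x 30 x 6 mm; to be left alone. Origin at the centre of its underside.
- knife: Red-handled hobby tool, 160 mm long, lying; to be left alone.
Things that resemble listed ones, but are neither listed nor needed, are in the scene too. What is shaped like the part that bears plate_a_core but black, red or turquoise is not meant.

How it is judged (in metres and radians):
At the end, for the whole second after the job is handed in: Floor plate A (slot 42 mm from its middle) is home on the model: the middle of its underside within 4 mm of the seat point, its face within 2.3 degrees of parallel to the disc, core upwards, its x within 20 degrees of the seat's x (the dowel in its slot), at rest (distance between plate_a_bore and seat below 0.004 m and angle between the z axis of plate_a_bore and the z axis of seat, either way round below 0.04 rad and angle between the x axis of plate_a_bore and the x axis of seat, either way round below 0.36 rad and z of plate_a_core in the frame of seat above 0.03 m and linear speed of plate_a below 0.02 m/s); the robot touches nothing.
It fails at once if the other floor plate is shifted by more than 40 mm (distance of plate_b_bore from where it was at the start of the episode above 0.04 m).
It fails at once if another thing on the table (glue, jar, cup, block, tin, sticks, knife) is shifted by more than 40 mm (distance of any of glue, jar, cup, block, tin, sticks, knife from where it was at the start of the episode above 0.04 m).
It also fails if it takes over 51 s, if anything falls off the work surface, if the arm or the gripper's body presses on something with over 40 N, if the wrist force passes 120 N, or if a joint passes its speed limit or range.

## Working session

There is one attempt and no reset: what is moved stays moved. The work goes in short steps, Python scripts to look and compute and a shell command to move; the robot and the scene stay as the last step left them, time stands still between calls to the robot, and variables do not carry over. Pictures are saved under pics/ and viewed, at most 10 in all, crops included, and the job is handed in when it is done.

```bash
ls; mkdir -p pics; cat > h.py <<'E'
import numpy as np,cv2
from station import env
from scipy.spatial.transform import Rotation as R
def grab(n):
    d=env.get_image(n); np.savez(f'pics/{n}.npz',**d); return d
def load(n): return dict(np.load(f'pics/{n}.npz'))
def world(d):
    z=d['z_map'];K=d['intrinsics'];v,u=np.mgrid[:z.shape[0],:z.shape[1]]
    p=np.stack([(u-K[0,2])/K[0,0]*z,(v-K[1,2])/K[1,1]*z,z,np.ones_like(z)],-1)
    return (p@d['extrinsics'].T)[...,:3]
E
python3 - <<'E'
from h import *
for n in ['scene','side']:
    d=grab(n); print(n,d['intrinsics'].tolist(),d['extrinsics'].round(3).tolist())
    cv2.imwrite(f'pics/{n}1.png',d['img'][...,::-1])
s=env.get_state();print({k:np.round(v,3).tolist() for k,v in s.items()},env.grip_point_offset)
E
```

```text
pics
scene [[450.7369626172625, 0.0, 277.2433718895192], [0.0, 450.7369626172625, 210.72057349935807], [0.0, 0.0, 1.0]] [[-0.791, 0.495, -0.359, 921.736], [0.611, 0.628, -0.481, 550.481], [-0.013, -0.6, -0.8, 1156.297], [0.0, 0.0, 0.0, 1.0]]
side [[437.02580209755087, 0.0, 282.66246655974555], [0.0, 437.02580209755087, 212.4936955541391], [0.0, 0.0, 1.0]] [[0.993, -0.073, 0.089, 359.872], [-0.115, -0.709, 0.696, -982.62], [0.012, -0.701, -0.713, 1068.552], [0.0, 0.0, 0.0, 1.0]]
{'time_s': 0.1, 'q': [62.062, 21.986, 2.511, 91.641, -1.025, 66.533, -2.86], 'joint_vel': [-0.07, -0.085, -0.019, -0.273, 0.02, -0.039, -0.001], 'joint_torque': [0.003, -43.473, 1.029, -25.045, 0.011, 0.005, -0.0], 'eef_pos': [246.859, -600.809, 403.419], 'tool_rot': [-179.863, 0.008, 22.34], 'contact_force': [-0.129, 0.539, -0.681], 'wrist_torque': [0.024, 0.012, -0.01], 'gripper_force': 0.0, 'gripper_width': 85.575} 154.70000000000002
```

View pics/scene1.png

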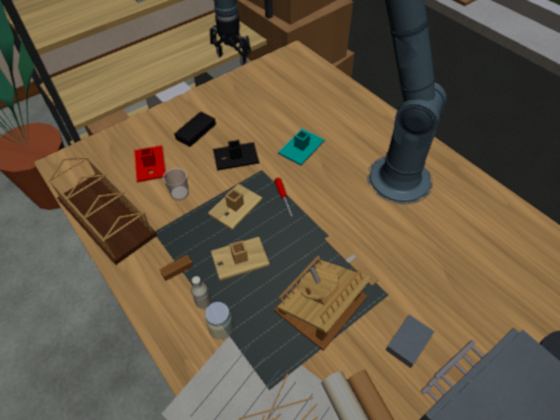

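View pics/side1.png

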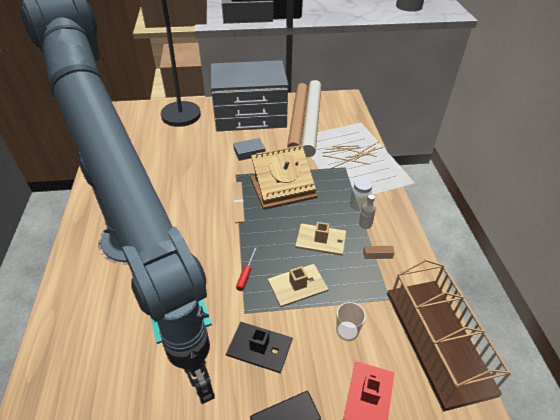

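The scene view shows two plywood plates at (235,205) and (240,257), with the tower at (322,297). In the side view they are at (298,284), (321,238) and (285,170). The black, red and turquoise copies are not meant. Next I'll enlarge the plates and the tower.

```bash
python3 - <<'E'
from h import *
a=load('scene')['img'][...,::-1];b=load('side')['img'][...,::-1]
f=lambda i,x,y,w=100,h=75:cv2.resize(i[y:y+h,x:x+w],(400,300),interpolation=cv2.INTER_CUBIC)
cv2.imwrite('pics/c1.png',np.vstack([np.hstack([f(a,190,180,133,100),f(a,272,250)]),np.hstack([f(b,255,215,107,90),f(b,237,135)])]))
d=load('side');P=world(d);
for n,pts in dict(side=[(298,284),(321,238),(285,165)],scene=[(235,205),(240,257),(322,297)]).items():
    P=world(load(n))
    for u,v in pts: print(n,u,v,P[v,u].round(1))
E
```

```text
side 298 284 [ 499.2 -265.3   38. ]
side 321 238 [596.4 -95.7  32.4]
side 285 165 [509.1 145.1 139. ]
scene 235 205 [ 512.4 -218.4   43. ]
scene 240 257 [607.5 -54.9  41.2]
scene 322 297 [536.6 213.  126.3]
```

View pics/c1.png

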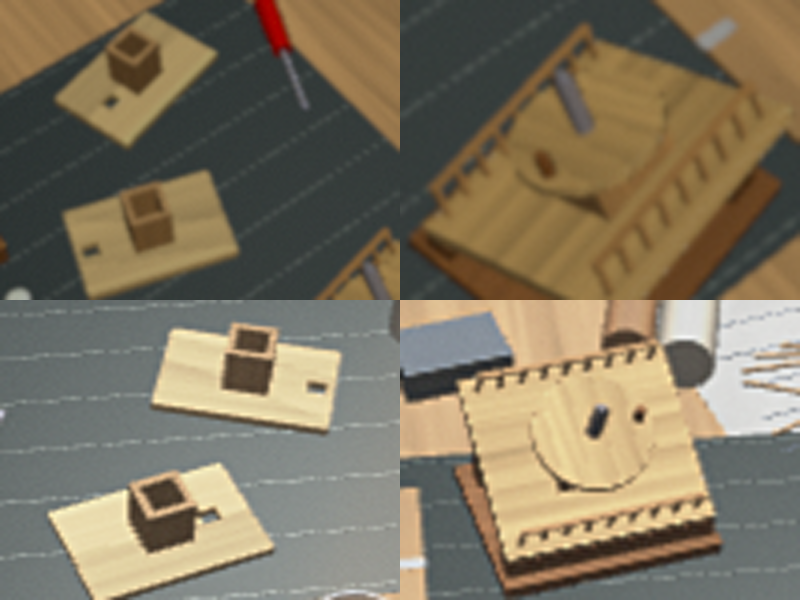

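Candidates for plate A are scene (235,205) and scene (240,257). The first has its slot close beside the core (about 42 mm) and the second near the plate's edge (60 mm), so (235,205) should be A. The tower crop shows the rod, and the dowel on the disc at about scene (308,290) and side (297,163). Next I'll measure all of this.

```bash
cat > m1.py <<'E'
from h import *
def rays(d,uv):
    K=d['intrinsics'];E=d['extrinsics'];uv=np.atleast_2d(uv).astype(float)
    r=np.c_[(uv-K[[0,1],[2,2]])/K[0,0],np.ones(len(uv))]@E[:3,:3].T
    return E[:3,3],r
def onplane(d,uv,n,c):
    o,r=rays(d,uv); return o+r*(((c-o)@n)/(r@n))[:,None]
if __name__=='__main__':
  N={}
  for n in ['scene','side']:
    d=load(n);P=world(d);Z=np.array([0,0,1.])
    for nm,c in dict(A=(505,-242),B=(602,-77)).items():
        near=np.hypot(P[...,0]-c[0],P[...,1]-c[1])<100
        for h,lo,hi in ((10,5,16),(62,56,68)):
            m=(near&(P[...,2]>lo)&(P[...,2]<hi)&(d['img'][...,0]>80)).astype(np.uint8)
            v,u=np.nonzero(m); q=onplane(d,np.c_[u,v],Z,np.array([0,0,h]))
            r=cv2.minAreaRect(q[:,:2].astype(np.float32)); print(n,nm,h,len(u),P[v,u,2].mean().round(1),np.round(cv2.boxPoints(r),0).tolist(),np.round(r[0],1),np.round(r[1],1),round(r[2],1))
    # tower planes
    m=(P[...,2]>30)&(np.hypot(P[...,0]-520,P[...,1]-180)<130)
    q=P[m]; rng=np.random.default_rng(0)
    for k in range(2):
        best=None
        for _ in range(1500):
            a=q[rng.choice(len(q),3)];w=np.cross(a[1]-a[0],a[2]-a[0]);w/=np.linalg.norm(w)+1e-9;w*=np.sign(w[2])
            if abs(np.degrees(np.arccos(w[2]))-28)>4: continue
            i=abs((q-a[0])@w)<1.5
            if best is None or i.sum()>best.sum():best=i
        s=q[best];c=s.mean(0);w=np.linalg.svd(s-c,full_matrices=False)[2][2];w*=np.sign(w[2])
        print(n,'plane',len(s),c.round(1),w.round(4),'tilt',np.degrees(np.arccos(w[2])).round(2),'off',(w@c).round(2))
        q=q[abs((q-c)@w)>4]
E
python3 m1.py
```

```text
scene A 10 908 11.2 [[411.0, -208.0], [449.0, -354.0], [599.0, -316.0], [562.0, -169.0]] [ 505.2 -261.9] [155.3 150.9] 14.4
scene A 62 102 62.3 [[473.0, -224.0], [485.0, -265.0], [527.0, -253.0], [515.0, -211.0]] [ 499.9 -238.4] [43.8 43.4] 16.7
scene B 10 1202 11.4 [[508.0, -100.0], [652.0, -152.0], [691.0, -47.0], [546.0, 5.0]] [599.1 -73.6] [112.2 154. ] 70.1
scene B 62 114 62.5 [[574.0, -86.0], [611.0, -99.0], [626.0, -56.0], [588.0, -44.0]] [599.7 -71.4] [45.  39.9] 71.3
scene plane 1268 [520.7 204.8  88.1] [ 0.0913 -0.459   0.8837] tilt 27.9 off 31.43
scene plane 547 [511.3 173.6 115.9] [ 0.0991 -0.4677  0.8783] tilt 28.56 off 71.24
side A 10 1171 9.5 [[389.0, -205.0], [463.0, -363.0], [616.0, -291.0], [542.0, -133.0]] [ 502.4 -248. ] [169.3 174.8] 25.1
side A 62 113 61.1 [[475.0, -230.0], [487.0, -272.0], [527.0, -261.0], [515.0, -219.0]] [ 500.8 -245.5] [41.7 42.9] 15.7
side B 10 926 9.7 [[490.0, -20.0], [534.0, -180.0], [706.0, -133.0], [663.0, 27.0]] [598.4 -76.7] [178.5 166.3] 15.3
side B 62 86 61.0 [[574.0, -94.0], [612.0, -106.0], [626.0, -62.0], [588.0, -50.0]] [599.7 -78.2] [45.8 39.7] 72.1
side plane 596 [499.4 173.8  73.6] [ 0.0989 -0.4575  0.8837] tilt 27.91 off 34.9
side plane 260 [512.  160.5 108.5] [ 0.1215 -0.4861  0.8654] tilt 30.07 off 78.13
```

Planes and cores came out as expected: core tops at 62 mm and a tilt of 28°. Next come the plate's yaw and slot, and the rod and dowel.

```bash
cat > m2.py <<'E'
from m1 import *
Z=np.array([0,0,1.])
for n in ['scene','side']:
    d=load(n);P=world(d);hsv=cv2.cvtColor(d['img'],cv2.COLOR_RGB2HSV)
    for nm,c in dict(A=(500,-242),B=(600,-75)).items():
        near=np.hypot(P[...,0]-c[0],P[...,1]-c[1])<95
        m=(near&(hsv[...,1]>50)&(hsv[...,2]>90)&(P[...,2]<16)).astype(np.uint8)
        cs,_=cv2.findContours(m,cv2.RETR_EXTERNAL,cv2.CHAIN_APPROX_NONE);k=max(cs,key=cv2.contourArea)
        q=onplane(d,k[:,0],Z,np.array([0,0,10.]));r=cv2.minAreaRect(q[:,:2].astype(np.float32))
        print(n,nm,'plate',np.round(r[0],1),np.round(r[1],1),round(r[2],1))
        hull=cv2.fillPoly(np.zeros_like(m),[cv2.convexHull(k)],1)
        hull=cv2.erode(hull,np.ones((3,3)))
        dk=(hull&(hsv[...,2]<100)&(P[...,2]<14)).astype(np.uint8)
        nl,_,st,ce=cv2.connectedComponentsWithStats(dk)
        for i in range(1,nl):
            if st[i,4]>5: print('   dark',ce[i].round(1),st[i,4],onplane(d,ce[i],Z,np.array([0,0,10.]))[0].round(1))
    # tower: things above the disc plane
    w,off={'scene':((.0913,-.459,.8837),71.2),'side':((.0989,-.4575,.8837),73)}[n];w=np.array(w);w/=np.linalg.norm(w)
    c0=np.array([512,165,0.]);c0[2]=(off-w@c0)/w[2];h=(P-c0)@w
    near=(np.linalg.norm(P-c0,axis=2)<75)
    dsk=P[near&(abs(h)<4)];print('disc pts',len(dsk),'h med',np.median(h[near&(abs(h)<4)]).round(2),dsk.mean(0).round(1))
    m=(near&(h>6)).astype(np.uint8);nl,lb,st,ce=cv2.connectedComponentsWithStats(m)
    for i in range(1,nl):
        if st[i,4]>3:
            s=lb==i;hh=h[s];t=P[s]; print('  up',ce[i].round(1),st[i,4],'h',hh.min().round(1),hh.max().round(1),'rgb',d['img'][s].mean(0).round(0),'base',(t-hh[:,None]*w).mean(0).round(1))
E
python3 m2.py; python3 -m jog 2>&1 | tail -5
```

```text
scene A plate [ 505.4 -259.5] [156.3 143.2] 15.8
   dark [217.8 198.4] 155 [ 529.  -298.5   10. ]
   dark [226.3 213.4] 9 [ 541.1 -230.3   10. ]
scene B plate [599.6 -74. ] [111.  153.6] 71.5
   dark [219.9 263.2] 11 [657.1 -90.9  10. ]
disc pts 770 h med -1.53 [511.5 173.2 116. ]
  up [314.7 274. ] 75 h 7.4 50.3 rgb [99. 90. 84.] base [512.4 171.3 116.6]
  up [307.4 289.7] 18 h 6.8 18.0 rgb [98. 65. 31.] base [552.4 182.3 118.2]
side A plate [ 500.7 -243.3] [152.1 105.5] 15.8
side B plate [599.5 -78.6] [107.4 150.2] 71.6
   dark [339.5 240.5] 6 [658.6 -93.2  10. ]
disc pts 533 h med -0.15 [509.1 163.5 110.2]
  up [285.9 164.5] 31 h 6.4 55.5 rgb [88. 81. 76.] base [509.3 162.4 109.7]
  up [296.8 162.6] 8 h 8.2 18.9 rgb [114.  87.  63.] base [551.4 176.9 112.5]
invalid input
```

A is confirmed: its slot is about 42 mm from the core along yaw 15.8°, and B's slot is at 60 mm. I'll move above A and turn so the fingers close along the plate's x.

```bash
python3 -m jog '[{"gripper":1,"x":0.046,"y":-0.0295},{"x":0.046,"y":-0.0295},{"x":0.046,"y":-0.0295},{"x":0.046,"y":-0.0295},{"x":0.046,"y":-0.0295},{"x":0.046,"y":-0.0295},{"x":0.046,"y":-0.0295},{"x":0.046,"y":-0.0295},{"roll":-0.182},{"roll":-0.182},{"roll":-0.182},{"roll":-0.182},{"roll":-0.182},{"roll":-0.182},{"roll":-0.182},{"roll":-0.182},{"x":0},{"x":0}]' 30
python3 - <<'E'
from h import *
d=grab('wrist');cv2.imwrite('pics/w1.png',d['img'][...,::-1]);print(d['intrinsics'],d['extrinsics'].round(3));s=env.get_state();print(s['eef_pos'],s['tool_rot'],s['q'],s['contact_force'])
E
```

```text
[[325.1922621    0.         274.61880064]
 [  0.         325.1922621  205.76552507]
 [  0.           0.           1.        ]] [[ 3.81000e-01 -8.85000e-01 -2.68000e-01  3.14961e+02]
 [-9.25000e-01 -3.65000e-01 -1.08000e-01 -5.71950e+02]
 [-2.00000e-03  2.89000e-01 -9.57000e-01  3.72723e+02]
 [ 0.00000e+00  0.00000e+00  0.00000e+00  1.00000e+00]]
[ 246.90041111 -600.87582925  403.59804098] [-1.79883388e+02  4.05904912e-03  2.23359573e+01] [62.06127114 21.9801404   2.51170144 91.62707008 -1.02743309 66.53193181
 -2.8623157 ] [ 0.79870887 -0.58928389  0.08929952]invalid input
```

View pics/w1.png

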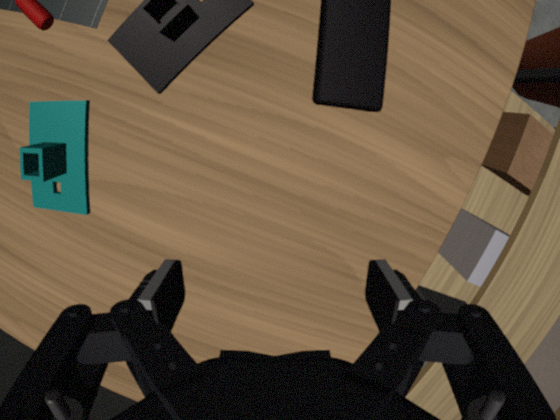

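The jog was refused and the arm did not move; the picture only shows the start area, with the turquoise copy at (60,157). I'll test the row format.

```bash
echo a; python3 -m jog '[{"gripper":1.0,"x":0.046,"y":-0.0295,"z":0.0,"roll":0.0}]'; echo b;  python3 -m jog '[{"gripper":1,"x":0.046,"y":-0.0295,"z":0,"roll":0}]' 30
```

```text
a
time_s: 0.28
eef_pos: [273.7, -559.6, 404.0]
tool_rot: [180.0, 0.2, 21.7]
contact_force: [1.2, 0.1, 0.0]
gripper_width: 85.4
gripper_force: 0.0
b
time_s: 0.4
eef_pos: [309.6, -511.1, 404.1]
tool_rot: [-180.0, 0.0, 22.2]
contact_force: [0.2, 0.0, -1.0]
gripper_width: 85.5
gripper_force: 0.0
```

Every row needs all the keys, and both test rows moved as expected. I'll carry on.

```bash
python3 -m jog '[{"gripper":1,"x":0.046,"y":-0.0295,"z":0,"roll":0},{"gripper":1,"x":0.046,"y":-0.0295,"z":0,"roll":0},{"gripper":1,"x":0.046,"y":-0.0295,"z":0,"roll":0},{"gripper":1,"x":0.046,"y":-0.0295,"z":0,"roll":0},{"gripper":1,"x":0.046,"y":-0.0295,"z":0,"roll":0},{"gripper":1,"x":0.046,"y":-0.0295,"z":0,"roll":0},{"gripper":1,"x":0,"y":0,"z":0,"roll":-0.182},{"gripper":1,"x":0,"y":0,"z":0,"roll":-0.182},{"gripper":1,"x":0,"y":0,"z":0,"roll":-0.182},{"gripper":1,"x":0,"y":0,"z":0,"roll":-0.182},{"gripper":1,"x":0,"y":0,"z":0,"roll":-0.182},{"gripper":1,"x":0,"y":0,"z":0,"roll":-0.182},{"gripper":1,"x":0,"y":0,"z":0,"roll":-0.182},{"gripper":1,"x":0,"y":0,"z":0,"roll":-0.182},{"gripper":1,"x":0,"y":0,"z":0,"roll":0}]' 30
cat >> h.py <<'E'
def fworld(d):
    z=d['z_map'];K=d['intrinsics'];v,u=np.mgrid[:z.shape[0],:z.shape[1]]
    r=frays(K,np.stack([u,v],-1)); p=r*z[...,None]
    return p@d['extrinsics'][:3,:3].T+d['extrinsics'][:3,3]
def frays(K,uv):
    x=(np.asarray(uv,float)-K[[0,1],[2,2]])/K[0,0];r=np.linalg.norm(x,axis=-1,keepdims=True)+1e-9
    return np.concatenate([x/r*np.tan(np.minimum(r,1.5)),np.ones_like(r)],-1)
def fplane(d,uv,n,c):
    E=d['extrinsics'];r=frays(d['intrinsics'],np.atleast_2d(uv))@E[:3,:3].T;o=E[:3,3]
    return o+r*(((np.asarray(c)-o)@n)/(r@n))[:,None]
E
cat > m3.py <<'E'
from h import *
d=grab('wrist');s=env.get_state();print(s['eef_pos'].round(1),s['tool_rot'].round(2),s['q'].round(0))
P=fworld(d);hsv=cv2.cvtColor(d['img'],cv2.COLOR_RGB2HSV)
near=np.hypot(P[...,0]-501,P[...,1]+242)<100
for lo,hi in ((56,68),):
    m=near&(P[...,2]>lo)&(P[...,2]<hi);v,u=np.nonzero(m)
    q=fplane(d,np.c_[u,v],np.array([0,0,1.]),[0,0,62]);r=cv2.minAreaRect(q[:,:2].astype(np.float32))
    print('core',len(u),u.mean(),v.mean(),np.round(r[0],1),np.round(r[1],1),r[2],np.median(P[m][:,2]))
m=(near&(abs(P[...,2]-10)<4)&(hsv[...,1]>50)&(hsv[...,2]>90)).astype(np.uint8)
cs,_=cv2.findContours(m,cv2.RETR_EXTERNAL,cv2.CHAIN_APPROX_NONE)
if cs:
    k=max(cs,key=cv2.contourArea);q=fplane(d,k[:,0],np.array([0,0,1.]),[0,0,10]);r=cv2.minAreaRect(q[:,:2].astype(np.float32));print('plate',np.round(r[0],1),np.round(r[1],1),r[2])
cv2.imwrite('pics/w2.png',d['img'][...,::-1])
E
python3 m3.py
```

```text
time_s: 2.28
eef_pos: [497.5, -243.1, 404.3]
tool_rot: [-180.0, -0.0, 105.6]
contact_force: [0.4, -0.2, -0.0]
gripper_width: 85.2
gripper_force: 0.0
[ 497.5 -243.1  404.3] [-1.7997e+02 -3.0000e-02  1.0557e+02] [ 41.  13. -21. 104.   5.  64.  33.]
core 916 279.36899563318775 186.13318777292577 [ 502.  -241.5] [40.2 40.6] 15.667214393615723 62.023444530368636
plate [ 502.1 -241.5] [150.6  99.6] 15.683052062988281
```

View pics/w2.png

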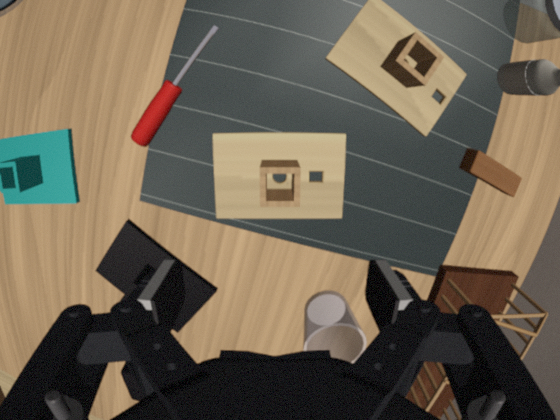

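Plate A's core is at (502.0,-241.5) with yaw 15.7°, and its sizes are right (40 mm core, 150x100 mm plate). In the wrist view it sits at (279,185) with the slot to its right. I'll descend and grip high on the core.

```bash
python3 -m jog '[{"gripper":1,"x":0,"y":0.0048,"z":0.04,"roll":0},{"gripper":1,"x":0,"y":0,"z":0.045,"roll":0},{"gripper":1,"x":0,"y":0,"z":0.045,"roll":0},{"gripper":1,"x":0,"y":0,"z":0.042,"roll":0},{"gripper":1,"x":0,"y":0,"z":0.036,"roll":0},{"gripper":1,"x":0,"y":0,"z":0,"roll":0},{"gripper":0,"x":0,"y":0,"z":0,"roll":0},{"gripper":0,"x":0,"y":0,"z":0,"roll":0},{"gripper":0,"x":0,"y":0,"z":0,"roll":0},{"gripper":0,"x":0,"y":0,"z":0,"roll":0},{"gripper":0,"x":0,"y":0,"z":0,"roll":0},{"gripper":0,"x":0,"y":0,"z":0,"roll":0}]' 40
```

```text
time_s: 3.82
eef_pos: [503.3, -242.3, 198.7]
tool_rot: [179.9, 0.1, 105.7]
contact_force: [-0.7, -0.6, 6.8]
gripper_width: 39.4
gripper_force: 42.8
```

Gripped at 39.4 mm. I'll lift and move to a vantage point short of the tower, where the wrist camera sees the rod and dowel past the held plate.

```bash
python3 -m jog '[{"gripper":0,"x":0,"y":0,"z":-0.03,"roll":0},{"gripper":0,"x":0,"y":0,"z":-0.05,"roll":0},{"gripper":0,"x":0,"y":0,"z":-0.05,"roll":0},{"gripper":0,"x":0,"y":0,"z":-0.05,"roll":0},{"gripper":0,"x":0,"y":0,"z":-0.05,"roll":0},{"gripper":0,"x":0,"y":0,"z":-0.05,"roll":0},{"gripper":0,"x":0.047,"y":0.0196,"z":0,"roll":0},{"gripper":0,"x":0.047,"y":0.0196,"z":0,"roll":0},{"gripper":0,"x":0.047,"y":0.0196,"z":0,"roll":0},{"gripper":0,"x":0.047,"y":0.0196,"z":0,"roll":0},{"gripper":0,"x":0.047,"y":0.0196,"z":0,"roll":0},{"gripper":0,"x":0.047,"y":0.0196,"z":0,"roll":0},{"gripper":0,"x":0,"y":0,"z":0,"roll":0},{"gripper":0,"x":0,"y":0,"z":0,"roll":0}]' 40
cat > m4.py <<'E'
from h import *
d=grab('wrist');s=env.get_state();print(s['eef_pos'].round(1),s['tool_rot'].round(2),s['contact_force'].round(2),s['wrist_torque'].round(3))
P=fworld(d);cv2.imwrite('pics/w3.png',d['img'][...,::-1])
w=np.array([.095,-.46,.8829]);w/=np.linalg.norm(w);c=np.array([510,167,113.])
for it in range(4):
    rad=P-c;h=rad@w;lat=np.linalg.norm(rad-h[...,None]*w,axis=2)
    m=(lat<50)&(lat>10)&(abs(h)<(6 if it==0 else 2));s_=P[m];cc=s_.mean(0);w=np.linalg.svd(s_-cc,full_matrices=False)[2][2];w*=np.sign(w[2])
    # rod: all points high above
    rad=P-c;h=(P-cc)@w;lat=np.linalg.norm(rad-((P-c)@w)[...,None]*w,axis=2)
    t=(h>22)&(lat<25)&(h<55);q=P[t]-h[t][:,None]*w;c=q.mean(0) if t.sum()>20 else c
print('disc n',m.sum(),'w',w.round(4),'tilt',np.degrees(np.arccos(w[2])).round(2),'xyaw',np.degrees(np.arctan2(w[0],-w[1])).round(2))
x=np.cross(w,[0,0,1.]);x/=-np.linalg.norm(x);x*=np.sign(x[0]);y=np.cross(w,x)
print('rod n',t.sum(),'surface mean foot',c.round(1),'hmax',h[t].max().round(1))
v,u=np.nonzero(t);print('rod px',u.min(),u.max(),v.min(),v.max())
for lo,hi in ((12,20),(25,32),(32,38),(38,44),(44,48),(48,54)):
    k=(h>lo)&(h<hi)&(lat<70)
    if k.sum()<5: continue
    q=P[k]-c;vv,uu=np.nonzero(k);a=np.c_[q@x,q@y]
    print(lo,hi,k.sum(),'xy med',np.median(a,0).round(1),'x range',np.percentile(a[:,0],[2,98]).round(1),'y range',np.percentile(a[:,1],[2,98]).round(1))
g=(h>10)&(h<22)&(abs((P-c)@x-42)<15)&(abs((P-c)@y)<25);v,u=np.nonzero(g)
print('dowel n',g.sum(),u.mean() if len(u) else 0,v.mean() if len(v) else 0, 'h',np.percentile(h[g],[5,50,95]).round(1) if g.sum() else '')
np.savez('pics/seat.npz',w=w,cc=cc,c=c,x=x,y=y)
E
python3 m4.py
```

```text
time_s: 5.58
eef_pos: [538.5, 61.4, 476.1]
tool_rot: [-179.9, 0.0, 105.8]
contact_force: [0.4, -0.9, -2.8]
gripper_width: 39.8
gripper_force: 41.8
[538.7  60.3 476.1] [-1.7992e+02  6.0000e-02  1.0567e+02] [ 0.28 -0.3  -2.86] [-0.047  0.003 -0.004]
disc n 6265 w [ 0.0931 -0.4602  0.8829] tilt 28.0 xyaw 11.44
rod n 303 surface mean foot [512.2 170.6 113.3] hmax 51.3
rod px 270 286 78 100
12 20 129 xy med [39.3  2.5] x range [-6.2 46. ] y range [-2.6  5.5]
25 32 40 xy med [0.2 2.3] x range [-6.3  7.1] y range [-3.   3.6]
32 38 43 xy med [-0.5  2.6] x range [-6.7  6.2] y range [-2.   3.7]
38 44 71 xy med [0.4 1.5] x range [-7.2  7.2] y range [-7.4  3.6]
44 48 71 xy med [-0.2 -0.5] x range [-5.7  6.1] y range [-6.5  1.8]
48 54 54 xy med [ 0.1 -2.4] x range [-3.3  3.7] y range [-6.1  0.2]
dowel n 91 322.05494505494505 81.03296703296704 h [10.8 16.6 18.6]
```

View pics/w3.png

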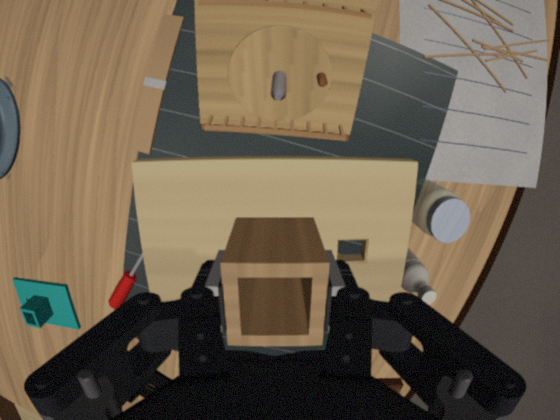

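The wrist view shows the rod at (279,85), the dowel at (322,80) and the held plate with its slot at (351,250). The disc's tilt comes out at 28.0°. Next I'll refine the seat and the dowel's angle using the tip faces.

```bash
cat > m5.py <<'E'
from h import *
d=load('wrist');P=fworld(d);z=np.load('pics/seat.npz');w,cc,c,x,y=[z[k] for k in('w','cc','c','x','y')]
h=(P-cc)@w;q=P-c;X=q@x;Y=q@y
t=(h>48.7)&(np.hypot(X,Y)<12);tip=np.c_[X,Y][t];r=cv2.minEnclosingCircle(tip.astype(np.float32));print('tip',t.sum(),np.median(tip,0).round(2),np.round(r,2).tolist() if 0 else r)
t0=np.array(r[0])
g=(h>15.5)&(h<20)&(np.hypot(X-42,Y)<20);dp=np.c_[X,Y][g]-t0;r2=cv2.minEnclosingCircle(dp.astype(np.float32));m=np.median(dp,0)
print('dowel',g.sum(),m.round(2),r2,'ang med',np.degrees(np.arctan2(m[1],m[0])).round(2),'circ',np.degrees(np.arctan2(r2[0][1],r2[0][0])).round(2),'rad',np.hypot(*r2[0]).round(1))
# by ray: dark top face pixels of the dowel cast onto the plane h=18
hsv=cv2.cvtColor(d['img'],cv2.COLOR_RGB2HSV);v,u=np.nonzero(g);print('px',u.min(),u.max(),v.min(),v.max())
s=c+t0[0]*x+t0[1]*y; s=s-((s-cc)@w)*w; 
# disc edge centre check
m=(abs(h)<2)&(np.hypot(X,Y)<57);r3=cv2.minEnclosingCircle((np.c_[X,Y][m]-t0).astype(np.float32));print('disc circle',r3)
print('seat',s.round(2),'x',x.round(3),'y',y.round(3),'tip',(s+50*w).round(1))
np.savez('pics/seat2.npz',s=s,w=w,x=x,y=y)
E
python3 m5.py
```

```text
Traceback (most recent call last):
  File "m5.py", line 4, in <module>
    t=(h>48.7)&(np.hypot(X,Y)<12);tip=np.c_[X,Y][t];r=cv2.minEnclosingCircle(tip.astype(np.float32));print('tip',t.sum(),np.median(tip,0).round(2),np.round(r,2).tolist() if 0 else r)
                                      ~~~~~~~~~~^^^
IndexError: boolean index did not match indexed array along axis 1; size of axis is 1120 but size of corresponding boolean axis is 560
```

```bash
sed -i 's/np\.c_\[X,Y\]/np.stack([X,Y],-1)/g' m5.py; python3 m5.py
```

```text
tip 3069 [-0.76  1.26] ((-0.012224512174725533, 0.0005090732011012733), 11.994365692138672)
dowel 62 [41.86  1.98] ((41.638309478759766, 1.4320627450942993), 4.925905227661133) ang med 2.71 circ 1.97 rad 41.7
px 318 327 78 86
disc circle ((0.04088153317570686, -3.512417793273926), 53.249053955078125)
seat [512.15 170.61 113.31] x [ 0.98   0.198 -0.   ] y [-0.175  0.865  0.47 ] tip [516.8 147.6 157.5]
```

```bash
sed -i 's/t=(h>48.7)/t=(h>48.7)\&(h<53)/' m5.py; python3 m5.py; python3 - <<'E'
from h import *
# held plate: bore in hand -- rim of core top & slot in wrist frame
d=load('wrist');P=fworld(d);s=env.get_state();T=R.from_euler('xyz',s['tool_rot'],degrees=True).as_matrix()
q=(P-s['eef_pos'])@T
z=q[...,2]
for lo,hi in ((120,145),(180,200)):
    m=(z>lo)&(z<hi)&(abs(q[...,0])<60)&(abs(q[...,1])<90)&(d['img'][...,0]>70)
    print(lo,m.sum(),np.median(z[m]).round(1),np.percentile(q[m],[1,50,99],axis=0).round(1).tolist())
m=(z>183)&(z<200)&(abs(q[...,0])<60)&(abs(q[...,1])<90);A=np.c_[q[m][:,:2],np.ones(m.sum())];print('plate slope',np.linalg.lstsq(A,q[m][:,2],rcond=None)[0].round(4))
E
```

```text
tip 47 [ 0.07 -2.65] ((0.12760065495967865, -3.056205987930298), 3.6686620712280273)
dowel 62 [41.72  5.04] ((41.49848175048828, 4.488775730133057), 4.925902843475342) ang med 6.88 circ 6.17 rad 41.7
px 318 327 78 86
disc circle ((-0.09894368052482605, -0.4557015895843506), 53.24905776977539)
seat [512.82 167.99 111.88] x [ 0.98   0.198 -0.   ] y [-0.175  0.865  0.47 ] tip [517.5 145.  156. ]
120 6789 136.8 [[-17.6, -25.0, 128.7], [10.3, 0.1, 136.8], [22.4, 25.9, 144.7]]
180 27919 188.6 [[-26.3, -73.5, 182.6], [27.5, -1.1, 188.6], [52.1, 73.8, 195.1]]
plate slope [5.900000e-03 3.700000e-03 1.885443e+02]
```

Seat at (512.9,167.8,111.8), dowel turned by about +6.5° at a radius of 41.7 mm (42 expected). The jog cannot tilt the tool, so I'll let the plate swivel about the pad axis: press its underside, uphill of the core, onto the rod tip until it leans 28°.

```bash
python3 -m jog '[{"gripper":0,"x":0,"y":0,"z":0,"roll":-0.027},{"gripper":0,"x":0.024,"y":0.0023,"z":0.02,"roll":0},{"gripper":0,"x":0.025,"y":0.0024,"z":0.03,"roll":0},{"gripper":0,"x":0,"y":0,"z":0.035,"roll":0},{"gripper":0,"x":0,"y":0,"z":0.029,"roll":0},{"gripper":0,"x":0,"y":0,"z":0,"roll":0},{"gripper":0,"x":0,"y":0,"z":0,"roll":0}]' 25;
python3 -m jog '[{"gripper":0,"x":0,"y":0,"z":0.003,"roll":0},{"gripper":0,"x":0,"y":0,"z":0.003,"roll":0},{"gripper":0,"x":0,"y":0,"z":0.002,"roll":0},{"gripper":0,"x":0,"y":0,"z":0,"roll":0}]'
```

```text
time_s: 6.5
eef_pos: [529.6, 109.1, 363.8]
tool_rot: [179.9, 0.0, 107.2]
contact_force: [1.4, -0.9, -2.2]
gripper_width: 39.7
gripper_force: 41.6
time_s: 7.0
eef_pos: [529.1, 109.8, 355.1]
tool_rot: [180.0, 0.0, 107.3]
contact_force: [0.0, 0.2, -0.5]
gripper_width: 39.3
gripper_force: 42.1
```

```bash
python3 -m jog '[{"gripper":0,"x":0,"y":0,"z":0.003,"roll":0},{"gripper":0,"x":0,"y":0,"z":0.002,"roll":0},{"gripper":0,"x":0,"y":0,"z":0,"roll":0}]' 20;python3 -m jog '[{"gripper":0,"x":0,"y":0,"z":0.003,"roll":0},{"gripper":0,"x":0,"y":0,"z":0.003,"roll":0},{"gripper":0,"x":0,"y":0,"z":0,"roll":0}]' 20
cat > m6.py <<'E'
from h import *
import sys
d=grab('wrist');P=fworld(d);s=env.get_state();T=R.from_euler('xyz',s['tool_rot'],degrees=True).as_matrix()
q=(P-s['eef_pos'])@T;z=q[...,2];hsv=cv2.cvtColor(d['img'],cv2.COLOR_RGB2HSV)
a=float(sys.argv[1])
for i in range(5):
    t=np.radians(a);n=np.array([-np.sin(t)*-1,0,np.cos(t)]) if i==0 else n
    o=np.array([0,0,154.7]);m=(abs((q-o)@n-34)<(9 if i==0 else 3))&(abs(q[...,1])<76)&(abs(q[...,1])>26)&(abs(q[...,0])<70)
    s_=q[m];c=s_.mean(0);n=np.linalg.svd(s_-c,full_matrices=False)[2][2];n*=np.sign(n[2])
print('n',m.sum(),'plate down-normal in tool',n.round(3),'tilt about y',np.degrees(np.arctan2(n[0],n[2])).round(2),'dist pads->top',((c-o)@n).round(1))
W=T@-n;w=np.load('pics/seat2.npz')['w'];print('normal world',W.round(3),'angle to rod',np.degrees(np.arccos(W@w)).round(2))
e=np.cross([0,1,0],n);e*=np.sign(e[0]);k=(abs((q-o)@n-34)<4)&(abs(q[...,1])<78);pr=(q-o)@e
ys=q[...,1][k];print('y edges',np.percentile(ys,[.5,99.5]).round(1),'uphill edge',np.percentile(pr[k],[99,99.7]).round(1))
print(s['eef_pos'].round(1),s['contact_force'].round(1),s['wrist_torque'].round(2))
cv2.imwrite('pics/w_%d.png'%(s['time_s']*100),d['img'][...,::-1])
E
python3 m6.py 12
```

```text
time_s: 7.38
eef_pos: [529.8, 108.9, 352.8]
tool_rot: [180.0, 0.2, 107.3]
contact_force: [-4.3, -5.5, 13.7]
gripper_width: 39.2
gripper_force: 44.2
time_s: 7.75
eef_pos: [530.7, 106.0, 347.6]
tool_rot: [180.0, 0.5, 107.1]
contact_force: [-3.2, -10.1, 17.3]
gripper_width: 39.6
gripper_force: 46.0
n 22056 plate down-normal in tool [ 0.146 -0.005  0.989] tilt about y 8.39 dist pads->top 32.9
normal world [ 0.045 -0.13   0.99 ] angle to rod 20.19
y edges [-74.5  74.2] uphill edge [51.1 51.3]
[530.7 106.  347.6] [-4.3 -9.7 17.6] [-1.55  1.31  0.26]
```

The plate is swivelling the right way (8.4° so far, 17 N). I'll continue.

```bash
python3 -m jog '[{"gripper":0,"x":0.001,"y":0,"z":0.003,"roll":0},{"gripper":0,"x":0.001,"y":0,"z":0.003,"roll":0},{"gripper":0,"x":0.001,"y":0,"z":0.003,"roll":0},{"gripper":0,"x":0,"y":0,"z":0,"roll":0}]'; python3 m6.py 20
```

```text
time_s: 8.3
eef_pos: [531.5, 103.6, 339.3]
tool_rot: [-180.0, 1.0, 106.9]
contact_force: [-2.9, -18.1, 21.2]
gripper_width: 39.5
gripper_force: 47.7
n 11780 plate down-normal in tool [ 0.274 -0.009  0.962] tilt about y 15.87 dist pads->top 31.9
normal world [ 0.083 -0.243  0.966] angle to rod 13.37
y edges [-74.6  74.3] uphill edge [51.7 51.9]
[531.5 103.6 339.3] [ -3.7 -18.8  22.3] [-3.38  1.13  0.44]
```

```bash
python3 -m jog '[{"gripper":0,"x":0.001,"y":0,"z":0.003,"roll":0},{"gripper":0,"x":0.001,"y":0,"z":0.003,"roll":0},{"gripper":0,"x":0.001,"y":0,"z":0.003,"roll":0},{"gripper":0,"x":0.001,"y":0,"z":0.002,"roll":0},{"gripper":0,"x":0,"y":0,"z":0,"roll":0}]'; python3 m6.py 25
```

```text
time_s: 8.98
eef_pos: [531.7, 102.5, 328.1]
tool_rot: [-179.9, 1.4, 106.7]
contact_force: [-0.8, -26.9, 21.3]
gripper_width: 39.8
gripper_force: 48.0
n 2176 plate down-normal in tool [ 0.431 -0.009  0.902] tilt about y 25.55 dist pads->top 32.8
normal world [ 0.127 -0.389  0.913] angle to rod 4.84
y edges [-74.5  74.5] uphill edge [51.8 51.9]
[531.7 102.5 328.1] [ -1.5 -27.4  22.5] [-4.91  0.57  0.35]
```

```bash
python3 -m jog '[{"gripper":0,"x":0.001,"y":0,"z":0.003,"roll":0},{"gripper":0,"x":0.001,"y":0,"z":0.002,"roll":0},{"gripper":0,"x":0,"y":0,"z":0,"roll":0},{"gripper":0,"x":-0.012,"y":0,"z":-0.015,"roll":0},{"gripper":0,"x":-0.01,"y":0,"z":-0.03,"roll":0},{"gripper":0,"x":0,"y":0,"z":-0.03,"roll":0},{"gripper":0,"x":0,"y":0,"z":0,"roll":0},{"gripper":0,"x":0,"y":0,"z":0,"roll":0}]' 40; python3 m6.py 28
```

```text
time_s: 10.02
eef_pos: [532.0, 97.8, 392.4]
tool_rot: [-179.9, -0.0, 107.4]
contact_force: [-0.0, -0.8, -2.2]
gripper_width: 39.4
gripper_force: 44.6
n 1539 plate down-normal in tool [ 0.502 -0.025  0.864] tilt about y 30.18 dist pads->top 32.4
normal world [ 0.177 -0.472  0.864] angle to rod 4.96
y edges [-74.3  72.6] uphill edge [51.8 52. ]
[531.8  97.6 391.8] [ 0.7 -0.1 -2.6] [-0.01  0.01  0.02]
```

The plate now leans about 30° in the grip, within 5° of the rod. Working out the bore in the hand puts it nearly on the rod line already, so I'll descend along the rod.

```bash
python3 -m jog '[{"gripper":0,"x":0.0024,"y":-0.0013,"z":0,"roll":0},{"gripper":0,"x":0.0095,"y":0.001,"z":0.018,"roll":0},{"gripper":0,"x":0.0099,"y":0.001,"z":0.0186,"roll":0},{"gripper":0,"x":0,"y":0,"z":0,"roll":0},{"gripper":0,"x":0,"y":0,"z":0,"roll":0}]'; python3 - <<'E'
from h import *
o=[]
for n in ('scene','side'):
    d=grab(n);b=d['img'][...,::-1];x,y=(280,225) if n=='scene' else (235,95)
    o.append(cv2.resize(b[y:y+100,x:x+90],(400,444),interpolation=cv2.INTER_CUBIC))
cv2.imwrite('pics/v1.png',np.hstack(o))
E
```

```text
time_s: 10.7
eef_pos: [526.9, 118.5, 356.7]
tool_rot: [-180.0, -0.0, 107.3]
contact_force: [-0.2, -0.4, -2.3]
gripper_width: 39.2
gripper_force: 44.4
```

View pics/v1.png

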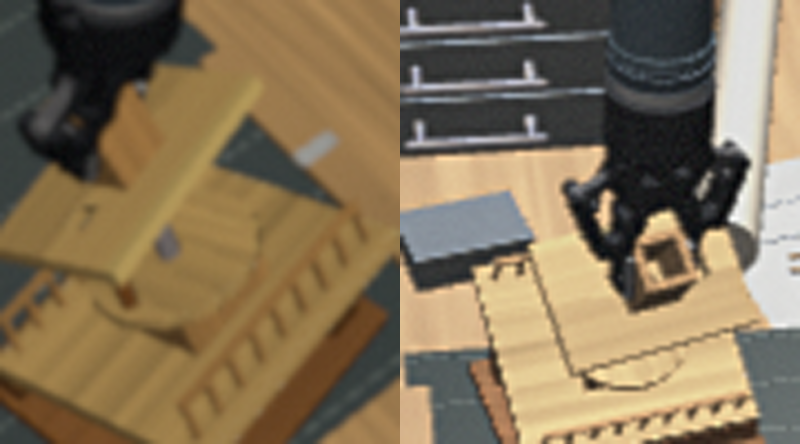

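The views show the plate leaning parallel to the disc, directly above the rod. I'll go on along the rod and watch the force.

```bash
python3 -m jog '[{"gripper":0,"x":0.002,"y":-0.0008,"z":0.005,"roll":0},{"gripper":0,"x":0.0019,"y":0.0002,"z":0.0035,"roll":0},{"gripper":0,"x":0.0019,"y":0.0002,"z":0.0035,"roll":0},{"gripper":0,"x":0,"y":0,"z":0,"roll":0}]';python3 -m jog '[{"gripper":0,"x":0.0019,"y":0.0002,"z":0.0035,"roll":0},{"gripper":0,"x":0.0019,"y":0.0002,"z":0.0035,"roll":0},{"gripper":0,"x":0,"y":0,"z":0,"roll":0}]'; 
```

```text
time_s: 11.3
eef_pos: [524.5, 124.0, 344.7]
tool_rot: [-180.0, -0.0, 107.3]
contact_force: [-0.4, 0.7, -2.5]
gripper_width: 39.5
gripper_force: 44.4
time_s: 11.68
eef_pos: [523.8, 127.7, 337.7]
tool_rot: [-180.0, -0.0, 107.3]
contact_force: [0.4, 0.3, -2.2]
gripper_width: 39.4
gripper_force: 44.4
```

There is no contact with the underside 10 mm below the rod tip, so the rod is in the bore. I'll continue down towards the dowel.

```bash
python3 -m jog '[{"gripper":0,"x":0.0019,"y":0.0002,"z":0.0035,"roll":0},{"gripper":0,"x":0.0019,"y":0.0002,"z":0.0035,"roll":0},{"gripper":0,"x":0.0019,"y":0.0002,"z":0.0035,"roll":0},{"gripper":0,"x":0,"y":0,"z":0,"roll":0}]';python3 -m jog '[{"gripper":0,"x":0.0019,"y":0.0002,"z":0.0035,"roll":0},{"gripper":0,"x":0.0019,"y":0.0002,"z":0.0035,"roll":0},{"gripper":0,"x":0,"y":0,"z":0,"roll":0}]'; 
```

```text
time_s: 12.18
eef_pos: [522.4, 133.7, 327.1]
tool_rot: [-179.9, -0.0, 107.4]
contact_force: [-1.5, 0.6, -2.2]
gripper_width: 39.6
gripper_force: 44.5
time_s: 12.55
eef_pos: [521.7, 137.5, 320.1]
tool_rot: [-180.0, -0.1, 107.3]
contact_force: [-2.4, 2.1, -2.2]
gripper_width: 39.8
gripper_force: 44.7
```

```bash
python3 -m jog '[{"gripper":0,"x":0,"y":0.0005,"z":0,"roll":-0.02},{"gripper":0,"x":0.0019,"y":0.0002,"z":0.0035,"roll":0},{"gripper":0,"x":0,"y":0,"z":0,"roll":0}]';python3 -m jog '[{"gripper":0,"x":0.0019,"y":0.0002,"z":0.0035,"roll":0},{"gripper":0,"x":0,"y":0,"z":0,"roll":0}]';python3 -m jog '[{"gripper":0,"x":0.0019,"y":0.0002,"z":0.0035,"roll":0},{"gripper":0,"x":0,"y":0,"z":0,"roll":0}]'
```

```text
time_s: 12.92
eef_pos: [521.8, 139.3, 316.8]
tool_rot: [-179.9, -0.0, 108.5]
contact_force: [-3.4, 1.2, 0.4]
gripper_width: 39.8
gripper_force: 44.9
time_s: 13.18
eef_pos: [521.4, 141.1, 313.4]
tool_rot: [-179.9, -0.0, 108.5]
contact_force: [-4.3, 2.3, 0.3]
gripper_width: 39.4
gripper_force: 44.9
time_s: 13.42
eef_pos: [521.0, 142.9, 310.0]
tool_rot: [-180.0, -0.0, 108.5]
contact_force: [-5.4, 2.6, 1.2]
gripper_width: 39.6
gripper_force: 44.9
```

The plate is past the dowel tip (about 9 mm above the seat) with no upward force, so the dowel is in the slot. I'll ease the sideways load and go home.

```bash
python3 -m jog '[{"gripper":0,"x":0.0019,"y":-0.0006,"z":0.0035,"roll":0},{"gripper":0,"x":0,"y":0,"z":0,"roll":0}]';python3 -m jog '[{"gripper":0,"x":0.0014,"y":0,"z":0.0025,"roll":0},{"gripper":0,"x":0,"y":0,"z":0,"roll":0}]';python3 -m jog '[{"gripper":0,"x":0.001,"y":0,"z":0.0018,"roll":0},{"gripper":0,"x":0,"y":0,"z":0,"roll":0}]'
```

```text
time_s: 13.68
eef_pos: [520.3, 144.4, 306.6]
tool_rot: [180.0, -0.0, 108.5]
contact_force: [-2.8, 2.7, 0.4]
gripper_width: 39.6
gripper_force: 44.8
time_s: 13.92
eef_pos: [520.0, 145.7, 304.4]
tool_rot: [180.0, 0.0, 108.5]
contact_force: [-5.2, 2.1, 3.5]
gripper_width: 39.5
gripper_force: 45.2
time_s: 14.18
eef_pos: [520.0, 146.3, 304.2]
tool_rot: [180.0, 0.1, 108.4]
contact_force: [-7.7, -0.8, 12.6]
gripper_width: 39.7
gripper_force: 46.2
```

Seat contact at 12 N. I'll press slightly more, then open.

```bash
python3 -m jog '[{"gripper":0,"x":0.0009,"y":-0.0006,"z":0.0018,"roll":0},{"gripper":0,"x":0,"y":0,"z":0,"roll":0}]'; python3 -m jog '[{"gripper":1,"x":0,"y":0,"z":0,"roll":0},{"gripper":1,"x":0,"y":0,"z":0,"roll":0},{"gripper":1,"x":0,"y":0,"z":0,"roll":0},{"gripper":1,"x":0,"y":0,"z":0,"roll":0},{"gripper":1,"x":0,"y":0,"z":0,"roll":0}]'
```

```text
time_s: 14.42
eef_pos: [519.7, 146.7, 303.9]
tool_rot: [179.9, 0.2, 108.4]
contact_force: [-9.8, -2.0, 19.2]
gripper_width: 39.5
gripper_force: 46.9
time_s: 15.05
eef_pos: [518.7, 147.1, 300.3]
tool_rot: [-180.0, -0.0, 108.5]
contact_force: [0.3, 0.2, -0.5]
gripper_width: 85.4
gripper_force: 0.0
```

Released. I'll retract straight up to a vantage point and check the plate from the wrist camera.

```bash
python3 -m jog '[{"gripper":1,"x":0,"y":0,"z":-0.03,"roll":0},{"gripper":1,"x":0,"y":0,"z":-0.05,"roll":0},{"gripper":1,"x":-0.02,"y":0,"z":-0.05,"roll":0},{"gripper":1,"x":-0.03,"y":0,"z":-0.03,"roll":0},{"gripper":1,"x":-0.03,"y":0,"z":0,"roll":0},{"gripper":1,"x":0,"y":0,"z":0,"roll":0},{"gripper":1,"x":0,"y":0,"z":0,"roll":0}]'
cat > m7.py <<'E'
from h import *
d=grab('wrist');P=fworld(d);z=np.load('pics/seat2.npz');s,w,x,y=[z[k] for k in('s','w','x','y')]
q=P-s;h=q@w;X=q@x;Y=q@y
m=(abs(h-10)<12)&(abs(X)<85)&(abs(Y)<60)&(np.hypot(X,Y)>32);m&=d['img'][...,0]>90
for i in range(4):
    t=P[m];c=t.mean(0);n=np.linalg.svd(t-c,full_matrices=False)[2][2];n*=np.sign(n[2]);m&=abs((P-c)@n)<2
print('top',m.sum(),'angle to disc',np.degrees(np.arccos(n@w)).round(2),'top height over seat',((c-s)@n).round(2))
r=cv2.minAreaRect(np.c_[X[m],Y[m]].astype(np.float32));print('rect',r)
k=(h>55)&(h<68)&(abs(X)<35)&(abs(Y)<35);r=cv2.minAreaRect(np.c_[X[k],Y[k]].astype(np.float32));print('core top',np.median(h[k]).round(1),r)
cv2.imwrite('pics/w9.png',d['img'][...,::-1])
E
python3 m7.py
```

```text
time_s: 15.92
eef_pos: [543.5, 72.1, 459.9]
tool_rot: [-179.9, -0.1, 108.5]
contact_force: [0.1, 0.0, 0.6]
gripper_width: 85.6
gripper_force: 0.0
top 10265 angle to disc 0.03 top height over seat 9.95
rect ((0.1312255859375, -1.7319984436035156), (150.69627380371094, 101.41559600830078), 7.499800205230713)
core top 61.7 ((0.11565017700195312, -1.3907394409179688), (40.2361946105957, 41.50277328491211), 8.305346488952637)
```

View pics/w9.png

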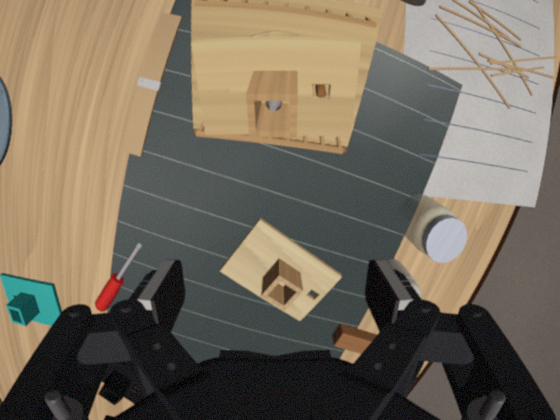

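The plate lies flat on the disc: 0.03° off parallel, top 9.95 mm above the seat, centre about 1.5 mm off. The dowel shows in the slot at (321,90) and the rod in the core at (274,103). Plate B looks undisturbed. I'll hand it in.

```bash
python3 -c "from station import env; print(env.job_done())"
```

```text
the job is handed in; nothing more can be done
None
```

Plate A is home on the tilted model, over the rod and dowel, flat on the disc (0.03° off, centre about 1.5 mm from the seat) and released; I handed the job in at about 16 s and no verdict came back.

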